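Mate a cell to the reference and index it under the probe

ROBOT

A 7-joint arm with a two-finger parallel gripper is mounted at the origin on a cart in front of the work surface, level with it; the furniture and walls round the work are solid. World frame = base frame: x ahead of the robot, y to its left, z up, the work surface at z = 0. Lengths are in mm, angles in rad, forces in N, time in s.
With the tool pointing down it reaches from about 425 to 975 mm from the base axis. Payload 16.7 kg.
Tool frame: the origin (TCP) lies at the very end of the fingers, on their centre line; the grasp point (between the pads) lies 19 mm behind it; z points along the fingers, y is the line along which they close (so a half turn about z gives the same grasp; the last joint's range is limited). The gripper opens to 85 mm and grips with 20 to 120 N. Pads are 22 mm wide; open, the fingers measure 114 mm over their backs; the gripper's body (76 mm by 85 mm) begins 54 mm behind the grasp point. The pads swing forward as they close: fully open they stand 13 mm farther back than shut.
Start: joints at [1.012, 0.426, 0.074, 1.606, -0.034, 1.111, -0.067], TCP at [268.903, -619.084, 205.202] pointing down, gripper open.
Joint ranges: [-2.85, 2.85], [-0.5, 2.14], [-1.23, 1.37], [0.21, 2.46], [-1.02, 4.16], [0.16, 2.05], [-2.73, 2.73]. Speed limits (rad/s): [1.89, 1.89, 2.39, 2.39, 3.01, 3.01, 3.01].

INTERFACE

Orientations are given as a 3x3 rotation matrix whose columns are the frame's x, y, z axes.
In Python, from plant import robot gives the robot as it stands.
- The arm moves only by the shell command python3 -m crank FILE [FORCE], which reads ROWS from the file FILE. ROWS is a JSON list of rows, 1 to 20 of them, each an object with the fields tx, ty, tz (the shift in parts of the range, where 1.0 means 0.3 m), spin (a turn about the tool's z in shares of 180 degrees (1.0 is 180 degrees)), jaw (the finger opening in mm); a field left out counts as zero (the opening has to be given); each row shifts and turns the commanded pose from where the row before left it, along the tool's axes as they then stand; what a row does not reach is not made up. A row lasts 1/10 s, in which the tool goes at most 50 mm and 0.15 rad, less where a joint would pass 70% of its speed; a pose out of reach is approached as far as the arm can. The fingers move at their own pace and stop on an object; FORCE is the grip in N (left out, the last holds). Time passes only in rows, so rows that do not move let the fingers close. It prints the time, the measured TCP pose, the force, the opening and the grip force at its end. Shift and turn numbers lie between -1 and 1, and a call with a number outside is refused. Input that does not fit is refused with a message, and nothing moves.
- robot.observe(): the state, without advancing time (a new reading comes with each control period).
- robot.snapshot(name): name is "scene" or "top" or "wrist"; returns the picture (400x640x3 uint8, red, green, blue); there is no depth.
- robot.camera_model(name): a dict with "vfov" (degrees; the focal length in pixels is half the picture's height over the tangent of half this angle, whatever the lens; pixels are square), "cx", "cy" (the principal point, pixels), "k1" (the pictures are not rectified: a ray, as slopes to the right and down, at radius r is drawn at 1 + k1 r^2 times it, then the intrinsics apply), "R" (3x3) and "t" (3): a world point X has camera coordinates R X + t. Camera axes: x right, y down, z forward; pixel columns grow to the right and rows downward; lengths in mm; the calibration is good to about 2 mm. A picture is of the moment at which its call begins: read the wrist's pose just before it. camera_model takes no time and is no camera call; for the wrist camera it gives the pose at the moment of the call.
- robot.hand_in(): hands the job in; it is judged then, once.
The state is a dict: "clock": time; "joint_positions": joint angles; "dq": joint speeds; "tau": joint torques, N m; "position": TCP position; "ee_rot": TCP orientation; "ft_force": force on the tool from outside, world axes, zero at the start; "wrist_torque": the same for the moment, N m; "grip_width": finger opening in mm; "grasp_force": force on a finger pad.
Only numpy, scipy, OpenCV 4.12 (cv2) and the standard library are available. Lean on these libraries where they do the work, as an engineer would, in place of code of your own. Each camera call takes 0.05 s, during which the arm holds its last target. There are 200 camera calls.

TASK

The rotary cell comparator holds a reference cell; among the things standing on the bench in front of it find the cell's mate, of the same diameter and height, and stand it upright, all the way down, in the empty pocket of the rotor, letting go of it. Then take the index knob and turn it clockwise, counting the clicks, to the third stop and no farther, so that the cell comes under the spring probe and lifts it. The rotor springs back if it is released, so finish while still holding the knob at the third stop; leave the smaller battery and the two vials standing where they are.

Things in the scene. Friction and masses are not known exactly. Their poses are not given: they have to be found in the camera images.
- comparator: rotary cell comparator, fixed: aluminium base plate 180 x 250 mm, top 16 mm above the bench; stands anywhere within 14 cm, turned up to 0.25 rad. Origin on the rotor's axis at bench height; x points from the loading side, where the pocket starts, to the back, y left, z up. Black roller block (30 x 30 mm, 50 mm high) 64 mm behind the axis
- probe_head (a point): top of the fixed probe arm over the third stop, 75 mm from the rotor's axis, 123 mm above the bench; the arm and brass sleeve fill 104 to 123 mm and run out to a post 128 mm high, 108 mm from the axis
- reference_head (a point): top of the like arm over the fixed reference cell (18 x 66 mm, in an aluminium cup, to the right of the axis), 123 mm above the bench, with a like post behind it 108 mm from the axis
- pocket (a point): centre of the pocket's floor, 24 mm above the bench, 75 mm from the rotor's axis; turns with the rotor. The pocket is a black round cup 30 mm deep, bore 20.2 mm, flared to 25 mm at its mouth (rim 54 mm above the bench, 36 mm across)
- knob_grip (a point): grip point of the knob on the rotor's axis, 103 mm above the bench. The knob is a black upright bar 44 mm long, 12 mm thick, 80 to 113 mm above the bench, on a skirt of 21 mm radius (top at 80 mm). The bar lies along the line from axis to pocket: pinch across its 12 mm. x axis along the bar, away from the pocket; z up
- probe (a joint): lift of the brass spring probe over the third stop, m: 0 when nothing is under it, up to 0.008. Its round tip stands 88.5 mm above the bench; a cell fully down in the pocket stands 90 mm high and lifts it by about 1.5 mm with about 0.6 N
- cell: the mate: loose cylindrical cell, 18 mm in diameter, 66 mm high, 46 g, standing on the bench; origin at the centre of its underside, z up along it
- small_battery: thinner and shorter cylindrical battery, 15 mm in diameter, 50 mm high, standing loose, not to be moved; origin at the centre of its underside, z up
- dark_vial: glass vial with screw cap, 26 mm in diameter, 59 mm high, standing loose, not to be moved; origin at the centre of its underside, z up
- white_vial: second vial of the same size, likewise not to be moved; origin at the centre of its underside, z up
- rotor_turn (a joint): turn of rotor, knob and pocket, rad: 0 at rest in the loading position, growing clockwise seen from above. A spring roller clicks into the index plate every 0.393 rad: stops at 0.393, 0.785, 1.178 (third), 1.571 and 1.963 (end). A return spring (0.19 to 0.21 N m) drives it back to 0 if released; each click adds, then takes off, up to about 0.07 N m
- rotor: the turning part in one piece: knob, steel index plate, carrier arm and pocket; origin on its axis at bench height, x axis away from the pocket, z up
Not all that is in view belongs to the job. Leave any orange look-alike of the cell alone.

How it is judged:
By the outcome, as a careful person would: the job done as asked, in the order asked, and still so for the second after the job is handed in, while the arm keeps its last pose, push and grip.
It also fails if it takes over 42 s, if anything falls off the work surface, if the arm or the gripper's body presses on something with over 40 N, if the wrist force passes 120 N, or if a joint passes its speed limit or range.

## Working session

There is one attempt and no reset: what is moved stays moved. The work goes in short steps, Python scripts to look and compute and a shell command to move; the robot and the scene stay as the last step left them, time stands still between calls to the robot, and variables do not carry over. Pictures are saved under pics/ and viewed, at most 10 in all, crops included, and the job is handed in when it is done.

```bash
ls; mkdir -p pics; python3 - <<'E'
from plant import robot
import cv2
for n in("scene","top"):
    im=robot.snapshot(n); cv2.imwrite(f"pics/{n}0.png",im[...,::-1])
    m=robot.camera_model(n); print(n,m)
s=robot.observe(); print(s['clock'],s['position'],s['ee_rot'],s['grip_width'])
E
```

```text
pics
scene {'vfov': 45.37245778673578, 'cx': 321.6361323532199, 'cy': 204.0644119145515, 'k1': -0.06180681001428154, 'R': array([[-0.85149216, -0.52395161,  0.02087594],
       [-0.28843598,  0.43475688, -0.85310676],
       [ 0.4379107 , -0.73243509, -0.52131857]]), 't': array([499.93986446, 215.44225166, 723.08394854])}
top {'vfov': 49.65863874591238, 'cx': 315.5184683655504, 'cy': 206.0778887444351, 'k1': 0.0006979601862310928, 'R': array([[-0.01523348, -0.99987355,  0.00456398],
       [-0.98276747,  0.01413159, -0.18430515],
       [ 0.18421735, -0.00729294, -0.98285847]]), 't': array([ 64.7054711 , 563.44789357, 855.34365017])}
0.1 [ 268.78243281 -618.76469632  204.58859051] [[ 9.17186173e-01  3.98458582e-01 -5.30339381e-04]
 [ 3.98458926e-01 -9.17185632e-01  1.00024063e-03]
 [-8.78651988e-05 -1.12872533e-03 -9.99999359e-01]] 85.40453494664447
```

View pics/scene0.png

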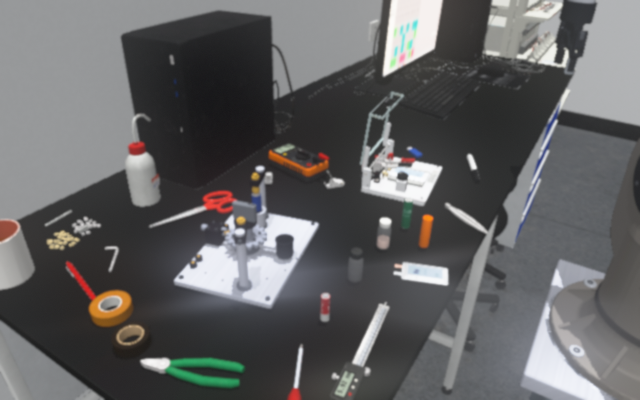

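View pics/top0.png

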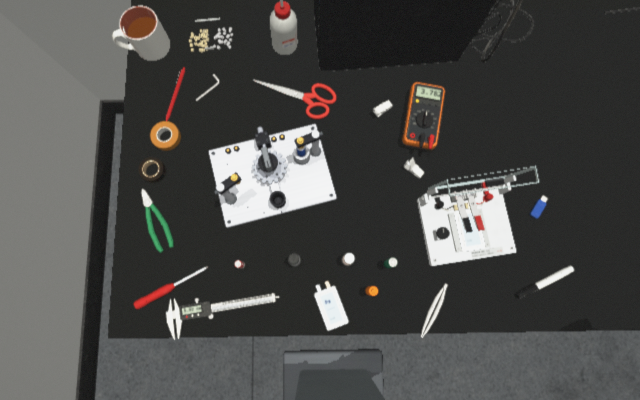

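The scene view shows the comparator centre-left. In the top view the loose cylinders stand at about (239,264) red/white, (294,259) dark vial, (349,258) white vial, (392,263) green and (372,291) orange. The pocket is at about (278,199) and the knob near (267,162). I'll enlarge these areas.

```bash
cat > h.py <<'E'
import numpy as np, cv2
from plant import robot
def K(m):
    f=200/np.tan(np.radians(m['vfov']/2)); return f
def ray(m,u,v):
    f=K(m); d=np.array([(u-m['cx'])/f,(v-m['cy'])/f]); s=d.copy()
    for _ in range(30): s=d/(1+m['k1']*(s@s))
    R=np.array(m['R']); return -R.T@m['t'], R.T@np.array([s[0],s[1],1])
def at(m,u,v,z):
    c,d=ray(m,u,v); return c+d*(z-c[2])/d[2]
def proj(m,X):
    p=np.array(m['R'])@np.array(X,float)+m['t']; s=p[:2]/p[2]; s=s*(1+m['k1']*(s@s)); return s*K(m)+[m['cx'],m['cy']]
E
python3 - <<'E'
import cv2,numpy as np
t=cv2.imread('pics/top0.png'); s=cv2.imread('pics/scene0.png')
a=cv2.resize(t[110:230,200:345],None,fx=5.5,fy=5,interpolation=cv2.INTER_CUBIC)
a=cv2.resize(t[115:225,200:345],None,fx=5,fy=5,interpolation=cv2.INTER_CUBIC)
cv2.imwrite('pics/c1.png',a)
b=cv2.resize(t[240:305,225:405],None,fx=4.4,fy=4.4,interpolation=cv2.INTER_CUBIC)
c=cv2.resize(s[195:325,310:442],None,fx=2.2,fy=2.2,interpolation=cv2.INTER_CUBIC)
b=b[:, :792]; o=np.zeros((b.shape[0]+c.shape[0],792,3),np.uint8); o[:b.shape[0]]=b; o[b.shape[0]:,:c.shape[1]]=c
cv2.imwrite('pics/c2.png',o); print(o.shape,b.shape)
E
```

```text
(572, 792, 3) (286, 792, 3)
```

View pics/c1.png

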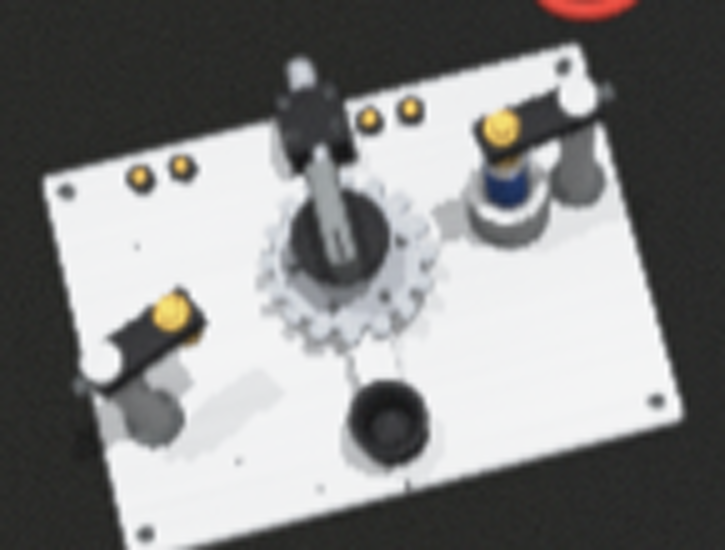

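View pics/c2.png

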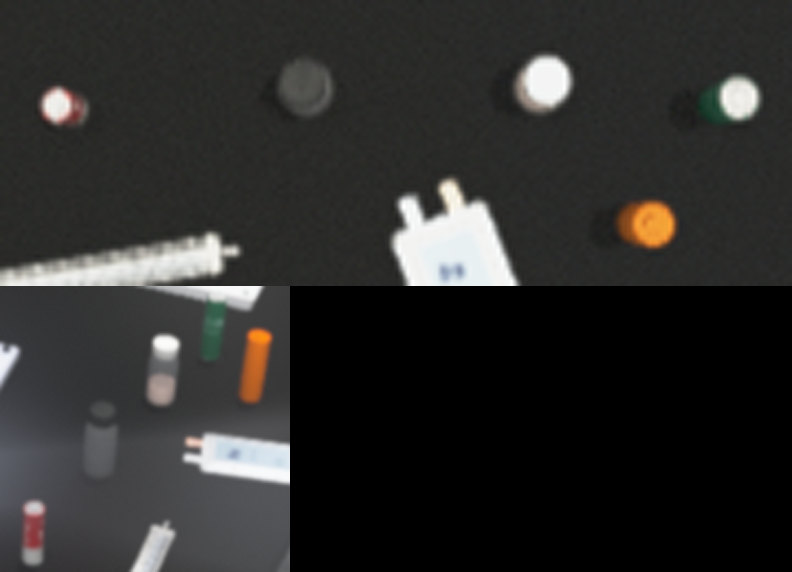

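The crop shows the green cylinder (white top at about (393,262) in the top view) is tall and 18 mm wide, like the blue reference cell, so it is the mate. The red one is short and thin, so it is the small battery. Crop c1 gives the pocket rim at (389,419), knob bar ends (317,152) and (345,264), and heads (171,312) and (501,128). I'll fit the poses from these.

```bash
python3 - <<'E'
from h import *
from scipy.optimize import least_squares
m=robot.camera_model('top'); ms=robot.camera_model('scene')
c1=lambda x,y:np.array([(x+.5)/5-.5+200,(y+.5)/5-.5+115])
c2=lambda x,y:np.array([(x+.5)/4.4-.5+225,(y+.5)/4.4-.5+240])
a=np.pi-1.178
obs=[((-75,0,54),c1(389,419),1),((0,0,113),c1(331,208),1),((75*np.cos(a),75*np.sin(a),123),c1(171,312),1)]
# plate edges yaw
co=[at(m,*c1(*p),16)[:2] for p in((43,178),(577,44),(683,417))]
print('corners',np.round(co,1), 'yaw back edge',np.arctan2(*( (co[0]-co[1])[::-1]))-np.pi/2,'side',np.arctan2(*((co[1]-co[2])[::-1])),np.linalg.norm(co[0]-co[1]),np.linalg.norm(co[1]-co[2]))
def W(q,p):
    c,s=np.cos(q[2]),np.sin(q[2]); return [q[0]+c*p[0]-s*p[1],q[1]+s*p[0]+c*p[1],p[2]]
def f(q): return np.concatenate([(proj(m,W(q,p))-o)*w for p,o,w in obs])
r=least_squares(f,[550,100,0]); q=r.x; print('comp',q,'res',r.fun.round(2))
print('pocket',W(q,(-75,0,54)),'probe',W(q,obs[2][0]))
print('ref post/gold', at(m,*c1(501,128),123))
print('cell',at(m,*c2(740,98),66),'from base?',[at(m,*c2(716,104),0)])
for n,p,z in(('orange',(654,224),66),('white',(547,81),59),('dark',(304,85),59),('red',(57,105),50)): print(n,at(m,*c2(*p),z).round(1))
cell=at(m,*c2(740,98),66)
print('scene top/bottom proj cell',proj(ms,cell),proj(ms,[*cell[:2],0]),'pocket',proj(ms,W(q,(-75,0,54))),'knob',proj(ms,W(q,(0,0,113))))
c=-np.array(m['R']).T@m['t'];print('camc',c)
E
```

```text
corners [[701.7 294.1]
 [761.7  54.4]
 [588.5  10.5]] yaw back edge 0.24534221728605532 side 0.24815659356699943 247.17493050104719 178.7184521249044
comp [6.55245909e+02 1.54587205e+02 2.37118157e-01] res [-0.36 -0.35  0.02  0.27  0.32  0.08]
pocket [np.float64(582.344487338025), np.float64(136.96952508913603), 54] probe [np.float64(611.065235265704), np.float64(215.19304657559752), 123]
ref post/gold [684.86033367  86.11659993 123.        ]
cell [444.84049619 -97.8716655   66.        ] from base? [array([445.66311002, -97.97160231,   0.        ])]
orange [388.7 -56.1  66. ]
white [454.4 -10.1  59. ]
dark [454.2 102.5  59. ]
red [447.2 218.1  50. ]
scene top/bottom proj cell [408.52288665 198.20537327] [404.84156957 225.57672889] pocket [284.18125575 238.36456061] knob [243.74572064 202.49818088]
camc [397.15481373  62.97284604 944.23278975]
```

The manual's scale: shifts go in shares of 0.3 m and turns go in shares of 180 degrees. Converting my numbers, -34 mm / 300 = -0.1133, 31 mm / 300 = 0.1033, 0.09 rad / 3.1416 = 0.0286.

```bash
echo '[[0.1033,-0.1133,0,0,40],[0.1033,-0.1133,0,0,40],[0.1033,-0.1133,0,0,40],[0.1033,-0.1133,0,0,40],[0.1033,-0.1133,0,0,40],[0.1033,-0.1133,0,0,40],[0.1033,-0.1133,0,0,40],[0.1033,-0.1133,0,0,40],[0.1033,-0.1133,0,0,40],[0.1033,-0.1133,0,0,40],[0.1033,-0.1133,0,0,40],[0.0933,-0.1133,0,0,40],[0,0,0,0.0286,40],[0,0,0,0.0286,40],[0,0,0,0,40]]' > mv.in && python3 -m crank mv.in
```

```text
refused: ROWS must be a list of objects with named fields. Nothing was moved.
```

Wrong form. The message asks for a list of objects with named fields, so I'll send the same numbers that way.

```bash
echo '[{"tx":0.1033,"ty":-0.1133,"jaw":40},{"tx":0.1033,"ty":-0.1133,"jaw":40},{"tx":0.1033,"ty":-0.1133,"jaw":40},{"tx":0.1033,"ty":-0.1133,"jaw":40},{"tx":0.1033,"ty":-0.1133,"jaw":40},{"tx":0.1033,"ty":-0.1133,"jaw":40},{"tx":0.1033,"ty":-0.1133,"jaw":40},{"tx":0.1033,"ty":-0.1133,"jaw":40},{"tx":0.1033,"ty":-0.1133,"jaw":40},{"tx":0.1033,"ty":-0.1133,"jaw":40},{"tx":0.1033,"ty":-0.1133,"jaw":40},{"tx":0.0933,"ty":-0.1133,"jaw":40},{"spin":0.0286,"jaw":40},{"spin":0.0286,"jaw":40},{"jaw":40}]' > mv.in && python3 -m crank mv.in
python3 - <<'E'
from h import *
s=robot.observe(); print(s['clock'],s['position'],s['ee_rot'].round(3),s['joint_positions'].round(2),s['grip_width'],s['ft_force'].round(1))
m=robot.camera_model('wrist'); im=robot.snapshot('wrist'); cv2.imwrite('pics/w1.png',im[...,::-1])
print(proj(m,[445,-98,66]),proj(m,[445,-98,0]))
E
```

```text
clock: 1.6
position: [444.7, -97.6, 205.1]
ee_rot: [[0.974, 0.227, -0.0], [0.227, -0.974, 0.0], [-0.0, -0.0, -1.0]]
ft_force: [1.1, -0.1, -0.2]
grip_width: 39.6
grasp_force: 0.0
1.6 [444.67643434 -97.58632436 205.06096601] [[ 0.974  0.227 -0.   ]
 [ 0.227 -0.974  0.   ]
 [-0.    -0.    -1.   ]] [ 0.35  0.08 -0.29  2.06  0.03  1.   -1.29] 39.63958168538215 [ 1.1 -0.1 -0.2]
[318.04673945 184.30144271] [317.83939985 171.93168941]
```

View pics/w1.png

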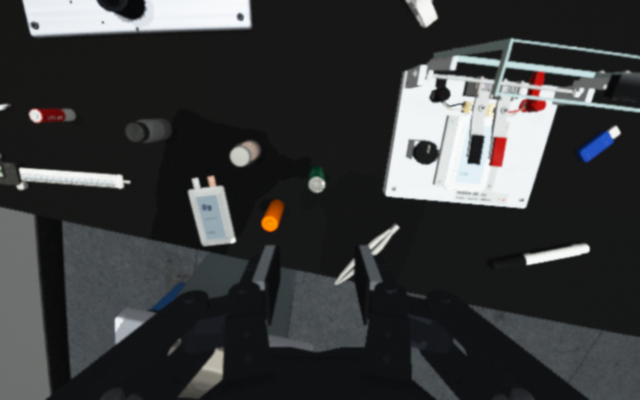

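The cell's white top is at (318,185) in the wrist view, against a predicted (318,184), so the position holds. I'll descend and grip.

Converted, 45 mm / 300 = 0.15, 40 mm / 300 = 0.1333.

```bash
echo '[{"tz":0.15,"jaw":40},{"tz":0.15,"jaw":40},{"tz":0.1333,"jaw":40},{"tz":0.0833,"jaw":40},{"tz":0.0433,"jaw":40},{"jaw":40},{"jaw":10},{"jaw":10},{"jaw":10},{"jaw":10},{"jaw":10}]' > mv.in && python3 -m crank mv.in 30
```

```text
clock: 2.75
position: [445.5, -98.0, 37.9]
ee_rot: [[0.974, 0.228, 0.001], [0.228, -0.974, -0.0], [0.001, 0.001, -1.0]]
ft_force: [-0.8, 0.2, 7.6]
grip_width: 14.3
grasp_force: 30.6
```

```bash
python3 - <<'E'
from h import *
s=robot.observe(); print(s['clock'],s['position'],s['grip_width'],s['grasp_force'],s['ft_force'].round(1),s['wrist_torque'].round(2))
a=robot.snapshot('wrist')[...,::-1]; b=robot.snapshot('scene')[...,::-1]
a=cv2.resize(a[150:330,230:410],(400,400),interpolation=cv2.INTER_CUBIC); b=cv2.resize(b[150:250,350:450],(400,400),interpolation=cv2.INTER_CUBIC)
cv2.imwrite('pics/w2.png',np.hstack([a,b]))
E
```

```text
2.75 [445.45526627 -97.97585554  37.92687771] 14.328419193796279 30.606061220169067 [-0.8  0.2  7.6] [0.01 0.06 0.01]
```

View pics/w2.png

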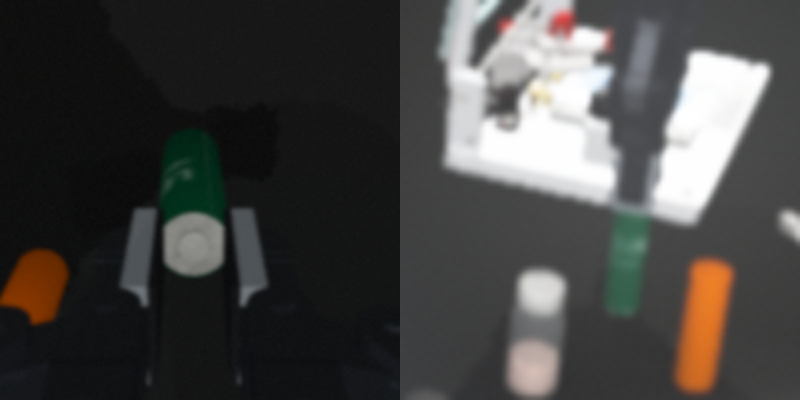

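The green cell stands upright and centred between the pads. I'll lift it and carry it to above the pocket.

Converted, -34 mm / 300 = -0.1133, -33 mm / 300 = -0.11.

```bash
echo '[{"tz":-0.0667,"jaw":10},{"tz":-0.1,"jaw":10},{"tz":-0.1067,"jaw":10},{"tx":0.1033,"ty":-0.1133,"jaw":10},{"tx":0.1067,"ty":-0.1133,"jaw":10},{"tx":0.1033,"ty":-0.1133,"jaw":10},{"tx":0.1067,"ty":-0.1133,"jaw":10},{"tx":0.1033,"ty":-0.11,"jaw":10},{"tx":0.1033,"ty":-0.11,"jaw":10},{"jaw":10},{"jaw":10}]' > mv.in && python3 -m crank mv.in 40
python3 - <<'E'
from h import *
s=robot.observe(); print(s['clock'],s['position'],s['grip_width'],s['ft_force'].round(1),s['joint_positions'].round(2))
m=robot.camera_model('wrist'); a=robot.snapshot('wrist')[...,::-1]; np.save('m3.npy',m)
p=s['position']; R=s['ee_rot']
top=p-R[:,2]*28.1; bot=p+R[:,2]*37.9
print('top',proj(m,top),'bot',proj(m,bot),'rim',proj(m,[582.3,137,54]),'knob',proj(m,[655.2,154.6,113]))
cv2.imwrite('pics/w3full.png',a)
cv2.imwrite('pics/w3.png',cv2.resize(a[60:300,160:480],(800,600),interpolation=cv2.INTER_CUBIC))
E
```

```text
clock: 3.95
position: [581.7, 142.6, 118.9]
ee_rot: [[0.973, 0.23, -0.001], [0.23, -0.973, 0.0], [-0.001, -0.0, -1.0]]
ft_force: [0.6, -1.7, -2.0]
grip_width: 13.1
grasp_force: 39.0
3.95 [581.71190495 142.60581648 118.94267817] 13.123875365733577 [ 0.6 -1.7 -2. ] [-0.05  0.42 -0.38  1.84  0.19  0.92 -1.85]
top [318.48247106 260.05660148] bot [317.98848818 217.22321315] rim [324.51814408 206.73380172] knob [327.34533522 115.35718084]
```

View pics/w3.png

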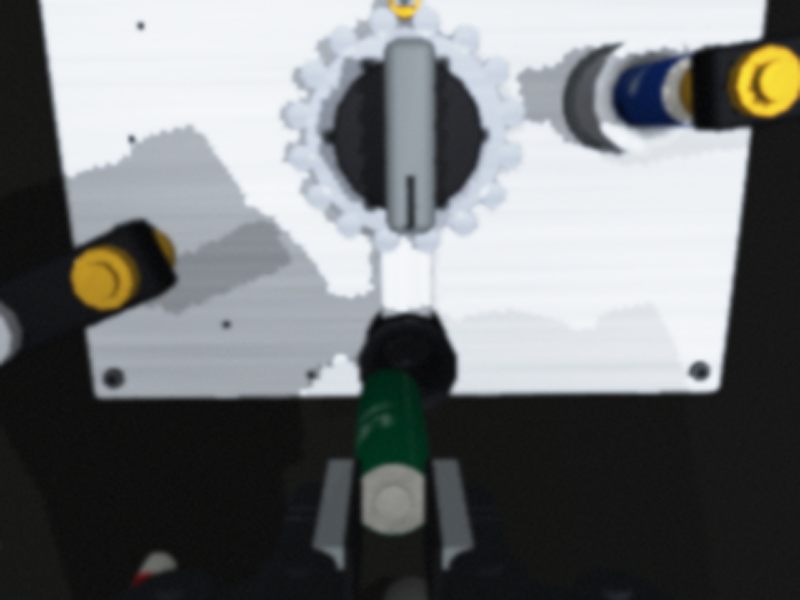

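Wrist view: the knob bar is vertical in the picture, so the yaw matches. The pocket rim spans x from 361 to 456 with its top at about 312 (crop pixels), the cell top is at (392,500), and the probe head is at (105,280). I'll fit the cell and comparator in this one camera.

```bash
python3 - <<'E'
from h import *
from scipy.optimize import least_squares
m=np.load('m3.npy',allow_pickle=True).item()
full=lambda x,y:np.array([(x+.5)/2.5-.5+160,(y+.5)/2.5-.5+60])
cr=lambda p:((np.array(p)-[160,60]+.5)*2.5-.5)
a=np.pi-1.178
def W(q,p):
    c,s=np.cos(q[2]),np.sin(q[2]); return [q[0]+c*p[0]-s*p[1],q[1]+s*p[0]+c*p[1],p[2]]
obs=[((22,0,113),(411,38)),((-22,0,113),(411,233)),((75*np.cos(a),75*np.sin(a),123),(104,279))]
f=lambda q:np.concatenate([proj(m,W(q,p))-full(*o) for p,o in obs])
r=least_squares(f,[655,154,.24]); print('wrist fit',r.x,r.fun.round(2),'pocket',W(r.x,(-75,0,54)))
for q in(r.x,[655.2,154.6,.237]):
    e=np.array([cr(proj(m,W(q,(-75+18*np.cos(t),18*np.sin(t),54)))) for t in np.linspace(0,6.28,90)]); print('rim box',e.min(0),e.max(0))
# cell top in wrist cam
print('celltop',at(m,*full(393,500),118.9+28.1))
E
```

```text
wrist fit [6.54394637e+02 1.56841375e+02 2.43590838e-01] [-1.13 -0.27 -0.65  1.27  1.81 -1.16] pocket [np.float64(581.608775057707), np.float64(138.7521994435704), 54]
rim box [353.10770824 316.56698188] [459.91661345 417.87181564]
rim box [358.64779804 315.78238371] [465.49137064 417.14618031]
celltop [581.72084716 143.47622602 147.        ]
```

Converted, 15 mm / 300 = 0.05, 5.2 mm / 300 = 0.0173.

```bash
echo '[{"tx":-0.0017,"ty":0.0173,"jaw":10},{"tz":0.0333,"jaw":10},{"tz":0.05,"jaw":10},{"tz":0.0233,"jaw":10},{"tz":0.0133,"jaw":10},{"jaw":10}]' > mv.in && python3 -m crank mv.in; echo '[{"tz":0.0133,"jaw":10},{"tz":0.0133,"jaw":10},{"tz":0.0133,"jaw":10},{"jaw":10}]' > mv.in && python3 -m crank mv.in
```

```text
clock: 4.6
position: [582.0, 136.3, 82.2]
ee_rot: [[0.974, 0.228, -0.002], [0.228, -0.974, -0.0], [-0.002, -0.0, -1.0]]
ft_force: [-0.2, 0.6, 0.1]
grip_width: 13.1
grasp_force: 39.1
clock: 5.0
position: [582.3, 136.4, 70.7]
ee_rot: [[0.974, 0.228, -0.001], [0.228, -0.974, -0.0], [-0.001, -0.0, -1.0]]
ft_force: [-0.0, 0.8, 0.1]
grip_width: 13.4
grasp_force: 39.1
```

The cell is inside the bore with no side force. I'll lower it the rest of the way.

Converted, 4 mm / 300 = 0.0133, 3 mm / 300 = 0.01.

```bash
echo '[{"tz":0.0133,"jaw":10},{"tz":0.01,"jaw":10},{"tz":0.0067,"jaw":10},{"tz":0.0033,"jaw":10},{"jaw":10}]' > mv.in && python3 -m crank mv.in
```

```text
clock: 5.5
position: [583.4, 136.8, 61.9]
ee_rot: [[0.974, 0.228, 0.002], [0.228, -0.974, 0.001], [0.002, -0.0, -1.0]]
ft_force: [-1.0, 0.4, 7.7]
grip_width: 13.3
grasp_force: 41.4
```

The cell touches the floor at exactly the expected height (61.9 mm). I'll release it, rise, and move over the knob.

Converted, -45 mm / 300 = -0.15, -40 mm / 300 = -0.1333.

```bash
echo '[{"jaw":32},{"jaw":32},{"jaw":32},{"tz":-0.05,"jaw":32},{"tz":-0.1333,"jaw":32},{"tz":-0.15,"jaw":32},{"jaw":40},{"jaw":40}]' > mv.in && python3 -m crank mv.in
python3 - <<'E'
from h import *
s=robot.observe(); print(s['clock'],s['position'],s['grip_width'],s['joint_positions'].round(2))
m=robot.camera_model('wrist'); a=robot.snapshot('wrist')[...,::-1]; np.save('m4.npy',m)
print('celltop',proj(m,[582.3,137,90]),'knob',proj(m,[655.2,154.6,113]),proj(m,[655.2-22*.972,154.6-22*.235,113]))
b=robot.snapshot('top')[...,::-1]
cv2.imwrite('pics/w4.png',cv2.resize(a[60:300,160:480],(800,600),interpolation=cv2.INTER_CUBIC)); cv2.imwrite('pics/t4.png',b)
E
```

```text
clock: 6.3
position: [583.3, 136.6, 163.4]
ee_rot: [[0.974, 0.228, 0.003], [0.228, -0.974, 0.001], [0.003, 0.0, -1.0]]
ft_force: [0.0, 0.0, -0.9]
grip_width: 40.4
grasp_force: 0.0
6.3 [583.31144102 136.61365773 163.43340151] 40.36873189572214 [-0.03  0.37 -0.39  1.81  0.16  1.   -1.82]
celltop [317.08953365 204.1540974 ] knob [316.33240899 114.7675883 ] [316.59107559 145.58842711]
```

View pics/w4.png

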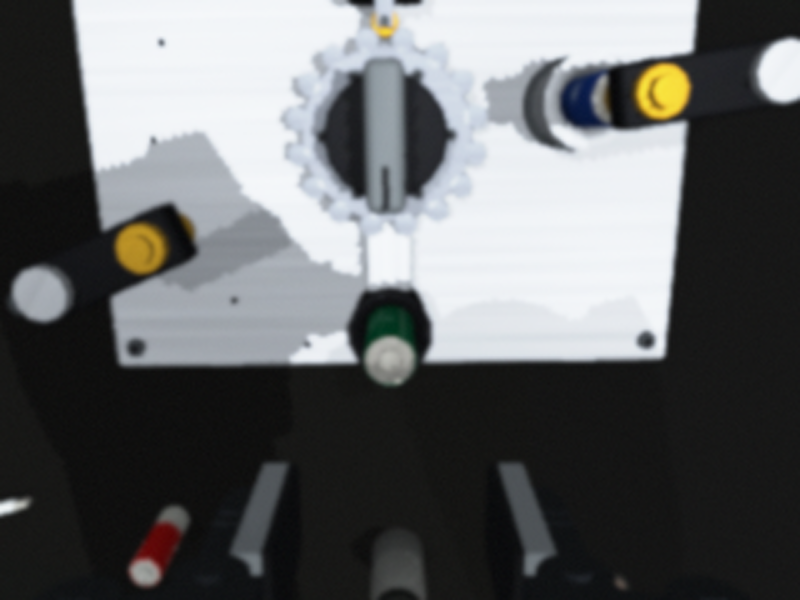

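The cell stands upright in the pocket with its top at (390,359), as predicted. The knob bar runs from (384,58) to (386,212). I'll move over the knob, descend, and grip it.

Converted, 37.5 mm / 300 = 0.125, 37 mm / 300 = 0.1233, -0.015 rad / 3.1416 = -0.0048.

```bash
echo '[{"tx":0.1233,"ty":-0.0033,"spin":-0.0048,"jaw":40},{"tx":0.125,"ty":-0.0033,"jaw":40},{"jaw":40},{"jaw":40}]' > mv.in && python3 -m crank mv.in ; echo '[{"tz":0.1,"jaw":40},{"tz":0.0833,"jaw":40},{"tz":0.05,"jaw":40},{"tz":0.0267,"jaw":40},{"jaw":40}]' > mv.in && python3 -m crank mv.in
```

```text
clock: 6.8
position: [654.0, 156.0, 159.6]
ee_rot: [[0.97, 0.243, -0.003], [0.243, -0.97, -0.0], [-0.003, -0.001, -1.0]]
ft_force: [-0.4, 0.0, -0.4]
grip_width: 40.1
grasp_force: 0.0
clock: 7.3
position: [653.9, 155.8, 82.6]
ee_rot: [[0.97, 0.242, -0.001], [0.242, -0.97, -0.0], [-0.001, -0.0, -1.0]]
ft_force: [0.4, 0.3, 0.6]
grip_width: 40.2
grasp_force: 0.0
```

Rise about 2 mm, nudge forward 1.5 mm, then grip.

Converted, -2 mm / 300 = -0.0067, 1.5 mm / 300 = 0.005.

```bash
echo '[{"tx":0.005,"tz":-0.0067,"jaw":40},{"jaw":8},{"jaw":8},{"jaw":8},{"jaw":8},{"jaw":8},{"jaw":8}]' > mv.in && python3 -m crank mv.in 90
python3 - <<'E'
from h import *
s=robot.observe(); print(s['clock'],s['position'],s['ft_force'].round(1),s['wrist_torque'].round(2),s['joint_positions'].round(2),np.arctan2(s['ee_rot'][1,0],s['ee_rot'][0,0]))
E
```

```text
clock: 8.0
position: [656.6, 156.3, 86.3]
ee_rot: [[0.97, 0.242, 0.002], [0.242, -0.97, 0.0], [0.002, 0.0, -1.0]]
ft_force: [-0.4, -1.9, 6.8]
grip_width: 8.8
grasp_force: 35.5
8.0 [656.63629478 156.28798505  86.28540443] [-0.4 -1.9  6.8] [-0.34  0.1   0.  ] [-0.07  0.56 -0.35  1.69  0.23  0.93 -1.84] 0.2445220917274353
```

Converted, 0.05 rad / 3.1416 = 0.0159.

```bash
cat > o.py <<'E'
from h import *
s=robot.observe(); y=np.arctan2(s['ee_rot'][1,0],s['ee_rot'][0,0]); print(s['clock'],s['position'].round(1),'turn',round(0.2445-y,4),'F',s['ft_force'].round(1),'T',s['wrist_torque'].round(3),'w',s['grip_width'],s['grasp_force'].round(1),'q7',s['joint_positions'][6].round(2))
E
echo '[{"jaw":0},{"jaw":0},{"jaw":0}]' > mv.in && python3 -m crank mv.in 90 >/dev/null; python3 o.py
echo '[{"spin":0.0159,"jaw":0},{"spin":0.0159,"jaw":0},{"spin":0.0159,"jaw":0},{"spin":0.0159,"jaw":0}]' > mv.in && python3 -m crank mv.in >/dev/null; python3 o.py
echo '[{"spin":0.0159,"jaw":0},{"spin":0.0159,"jaw":0},{"spin":0.0159,"jaw":0},{"spin":0.0137,"jaw":0}]' > mv.in && python3 -m crank mv.in >/dev/null; python3 o.py
echo '[{"jaw":0}]' > mv.in && python3 -m crank mv.in >/dev/null; python3 o.py
```

```text
Traceback (most recent call last):
  File "o.py", line 2, in <module>
    s=robot.observe(); y=np.arctan2(s['ee_rot'][1,0],s['ee_rot'][0,0]); print(s['clock'],s['position'].round(1),'turn',round(0.2445-y,4),'F',s['ft_force'].round(1),'T',s['wrist_torque'].round(3),'w',s['grip_width'],s['grasp_force'].round(1),'q7',s['joint_positions'][6].round(2))
                                                                                                                                                                                                                       ^^^^^^^^^^^^^^^^^^^^^^
AttributeError: 'float' object has no attribute 'round'
Traceback (most recent call last):
  File "o.py", line 2, in <module>
    s=robot.observe(); y=np.arctan2(s['ee_rot'][1,0],s['ee_rot'][0,0]); print(s['clock'],s['position'].round(1),'turn',round(0.2445-y,4),'F',s['ft_force'].round(1),'T',s['wrist_torque'].round(3),'w',s['grip_width'],s['grasp_force'].round(1),'q7',s['joint_positions'][6].round(2))
                                                                                                          
[... 775 characters left out ...]

AttributeError: 'float' object has no attribute 'round'
Traceback (most recent call last):
  File "o.py", line 2, in <module>
    s=robot.observe(); y=np.arctan2(s['ee_rot'][1,0],s['ee_rot'][0,0]); print(s['clock'],s['position'].round(1),'turn',round(0.2445-y,4),'F',s['ft_force'].round(1),'T',s['wrist_torque'].round(3),'w',s['grip_width'],s['grasp_force'].round(1),'q7',s['joint_positions'][6].round(2))
                                                                                                                                                                                                                       ^^^^^^^^^^^^^^^^^^^^^^
AttributeError: 'float' object has no attribute 'round'
```

```bash
sed -i "s/s\['grasp_force'\].round(1)/s['grasp_force']/" o.py; python3 o.py
```

```text
9.2 [657.2 156.8  87. ] turn 0.3944 F [-0.4  0.1 10.9] T [-0.031 -0.095 -0.022] w 0.13797971292752959 5.540480932106675 q7 -2.19
```

```bash
python3 - <<'E'
from h import *
a=robot.snapshot('wrist')[...,::-1]; b=robot.snapshot('scene')[...,::-1]
a=cv2.resize(a[100:300,220:420],(400,400),interpolation=cv2.INTER_CUBIC); b=cv2.resize(b[150:310,170:330],(400,400),interpolation=cv2.INTER_CUBIC)
cv2.imwrite('pics/w5.png',np.hstack([a,b]))
E
```

```text
(no output)
```

View pics/w5.png

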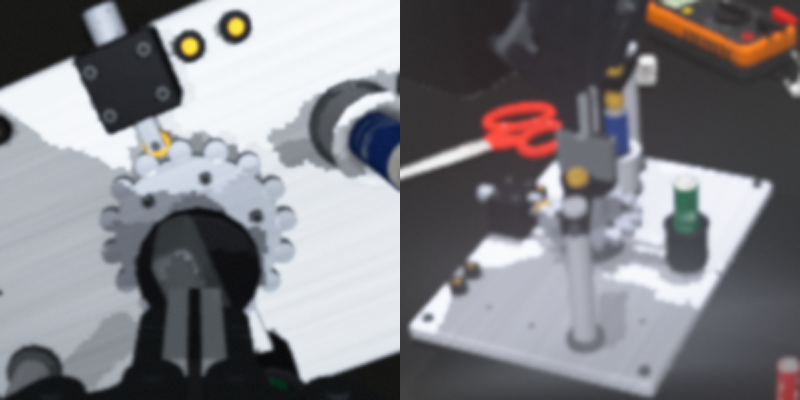

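The wrist crop shows the fingers shut at (165–227, 290+) with the bar skewed relative to them. The scene view shows the pocket and cell still in the loading position. So the knob did not turn and the fingers slipped. I'll open, turn back, and close again step by step while reading the sensors.

Converted, -0.133 rad / 3.1416 = -0.0423.

```bash
echo '[{"jaw":40},{"jaw":40},{"jaw":40},{"spin":-0.0414,"jaw":40},{"spin":-0.0414,"jaw":40},{"spin":-0.0423,"jaw":40},{"jaw":40}]' > mv.in && python3 -m crank mv.in 40 >/dev/null; python3 o.py
echo '[{"jaw":25},{"jaw":25}]' > mv.in && python3 -m crank mv.in >/dev/null; python3 o.py
echo '[{"jaw":16},{"jaw":16}]' > mv.in && python3 -m crank mv.in >/dev/null; python3 o.py
echo '[{"jaw":12},{"jaw":12}]' > mv.in && python3 -m crank mv.in >/dev/null; python3 o.py
echo '[{"jaw":10},{"jaw":10}]' > mv.in && python3 -m crank mv.in >/dev/null; python3 o.py
```

```text
10.0 [655.8 156.   85. ] turn -0.0025 F [ 0.3 -0.3 -0.6] T [-0.03   0.    -0.019] w 39.737246674182536 0.0 q7 -1.84
10.2 [655.9 156.2  85.2] turn 0.0031 F [0.  0.  0.2] T [-0.062 -0.075 -0.026] w 25.36329780786249 0.0 q7 -1.84
10.4 [656.  156.4  85.3] turn 0.0007 F [ 0.   0.5 -0.3] T [-0.016 -0.029 -0.02 ] w 16.16721175125435 0.0 q7 -1.84
10.6 [656.  156.2  85.2] turn 0.0001 F [ 0.2 -1.4  0. ] T [-0.28  -0.075  0.019] w 11.904221225576423 0.5801873467862606 q7 -1.84
10.8 [656.  156.2  85.3] turn -0.0 F [-0.3 -1.6  2.2] T [-0.387  0.054  0.03 ] w 10.632668053743856 22.778136134147644 q7 -1.84
```

```bash
echo '[{"jaw":8},{"jaw":8}]' > mv.in && python3 -m crank mv.in >/dev/null; python3 o.py
echo '[{"jaw":0},{"jaw":0},{"jaw":0}]' > mv.in && python3 -m crank mv.in 50 >/dev/null; python3 o.py
echo '[{"jaw":0},{"jaw":0},{"jaw":0}]' > mv.in && python3 -m crank mv.in 90 >/dev/null; python3 o.py
```

```text
11.0 [656.1 156.2  85.4] turn -0.0001 F [-0.7 -1.7  3.6] T [-0.537  0.14  -0.016] w 9.317038229984966 39.12129878997803 q7 -1.84
11.3 [656.1 156.2  85.4] turn -0.0001 F [-1.1 -3.1  4.4] T [-0.599  0.303  0.033] w 8.955294061909239 49.033520221710205 q7 -1.84
11.6 [656.1 156.2  85.5] turn -0.0001 F [-1.8 -3.   6.6] T [-0.651  0.379  0.008] w 6.1464298408712965 88.645387776196 q7 -1.84
```

The grip itself holds (12 mm contact, 88 N), so the slip came during the turn. Also, q7 falls as I turn and would hit its limit before the third stop. I'll regrip with the half-turned hand.

The manual's scale: shifts go in shares of 0.3 m and turns go in shares of 180 degrees. Converting my numbers, -30 mm / 300 = -0.1, -25 mm / 300 = -0.0833.

```bash
echo '[{"jaw":40},{"jaw":40},{"jaw":40},{"tz":-0.1,"jaw":40},{"tz":-0.0833,"jaw":40}]' > mv.in && python3 -m crank mv.in 60 >/dev/null; python3 o.py
echo '[{"spin":-0.0477,"jaw":40},{"spin":-0.0477,"jaw":40},{"spin":-0.0477,"jaw":40},{"spin":-0.0477,"jaw":40},{"spin":-0.0477,"jaw":40},{"spin":-0.0477,"jaw":40},{"spin":-0.0477,"jaw":40},{"spin":-0.0477,"jaw":40},{"spin":-0.0477,"jaw":40},{"spin":-0.0477,"jaw":40},{"spin":-0.0477,"jaw":40},{"spin":-0.0477,"jaw":40},{"spin":-0.0477,"jaw":40},{"spin":-0.0477,"jaw":40},{"spin":-0.0477,"jaw":40},{"spin":-0.0477,"jaw":40},{"spin":-0.0477,"jaw":40},{"spin":-0.0477,"jaw":40},{"spin":-0.0477,"jaw":40},{"spin":-0.0477,"jaw":40}]' > mv.in && python3 -m crank mv.in >/dev/null; echo '[{"spin":-0.0451,"jaw":40},{"jaw":40}]' > mv.in && python3 -m crank mv.in ; python3 o.py
```

```text
12.1 [655.6 156.5 140.6] turn -0.0006 F [ 2.  -0.1  0.4] T [ 0.045 -0.024  0.002] w 39.94494377791867 0.0 q7 -1.82
clock: 14.3
position: [655.9, 156.3, 139.9]
ee_rot: [[-0.97, -0.245, -0.001], [-0.245, 0.97, 0.001], [0.001, 0.001, -1.0]]
ft_force: [-1.7, -0.2, -0.5]
grip_width: 39.8
grasp_force: 0.0
14.3 [655.9 156.3 139.9] turn 3.1388 F [-1.7 -0.2 -0.5] T [ 0.033 -0.009  0.   ] w 39.835872437298775 0.0 q7 1.0
```

```bash
sed -i "s/round(0.2445-y,4)/round((0.2445-y+1)%np.pi-1,4)/" o.py
echo '[{"tz":0.1,"jaw":40},{"tz":0.0667,"jaw":40},{"tz":0.0167,"jaw":40},{"jaw":40},{"jaw":14},{"jaw":14},{"jaw":7},{"jaw":7},{"jaw":7}]' > mv.in && python3 -m crank mv.in 70 >/dev/null; python3 o.py
echo '[{"spin":0.0095,"jaw":7},{"spin":0.0095,"jaw":7}]' > mv.in && python3 -m crank mv.in >/dev/null; python3 o.py
echo '[{"spin":0.0095,"jaw":7},{"spin":0.0095,"jaw":7}]' > mv.in && python3 -m crank mv.in >/dev/null; python3 o.py
```

```text
15.2 [656.6 156.3  86.3] turn 0.0002 F [-0.4 -0.7  6.3] T [-0.328  0.136  0.017] w 7.95655308792647 44.617751240730286 q7 0.96
15.4 [656.6 156.3  86.3] turn 0.0612 F [-0.8 -2.7  6.1] T [-0.371  0.131  0.19 ] w 7.868128789709233 45.04467487335205 q7 0.9
15.6 [656.6 156.3  86.3] turn 0.1212 F [-0.3 -1.2  6.4] T [-0.486  0.088  0.28 ] w 7.86682972295385 45.060948729515076 q7 0.85
```

The torque is now 0.28 N m, so the rotor is turning with the hand. I'll continue, counting clicks by the torque.

Converted, 0.04 rad / 3.1416 = 0.0127.

```bash
echo '[{"spin":0.0127,"jaw":7},{"spin":0.0127,"jaw":7}]' > mv.in && python3 -m crank mv.in >/dev/null; python3 o.py
echo '[{"spin":0.0127,"jaw":7},{"spin":0.0127,"jaw":7}]' > mv.in && python3 -m crank mv.in >/dev/null; python3 o.py
echo '[{"spin":0.0127,"jaw":7},{"spin":0.0127,"jaw":7}]' > mv.in && python3 -m crank mv.in >/dev/null; python3 o.py
echo '[{"spin":0.0127,"jaw":7},{"spin":0.0127,"jaw":7}]' > mv.in && python3 -m crank mv.in >/dev/null; python3 o.py
```

```text
15.8 [656.6 156.2  86.3] turn 0.2017 F [-0.2 -2.4  6.4] T [-0.654  0.084  0.16 ] w 8.083784709763876 45.057697892189026 q7 0.78
16.0 [656.6 156.1  86.3] turn 0.2818 F [ 0.3 -1.9  7.8] T [-0.713  0.151  0.177] w 8.054678240897621 45.052077770233154 q7 0.71
16.2 [656.6 155.9  86.3] turn 0.3619 F [-1.2 -3.9  7.9] T [-0.873  0.161  0.162] w 7.893394703242842 45.09728193283081 q7 0.63
16.4 [656.6 155.7  86.3] turn 0.4421 F [-0.5 -3.3  7.7] T [-0.954  0.186  0.106] w 7.781951422552834 45.16325891017914 q7 0.56
```

```bash
cat > g.py <<'E'
from h import *
def blob(n):
    m=robot.camera_model(n); im=cv2.cvtColor(robot.snapshot(n),cv2.COLOR_RGB2HSV)
    k=cv2.inRange(im,(60,80,30),(88,255,200)); 
    u0=proj(m,[610,160,75]); k2=np.zeros_like(k); x,y=u0.astype(int); k2[max(0,y-75):y+75,max(0,x-75):x+75]=k[max(0,y-75):y+75,max(0,x-75):x+75]
    ys,xs=np.nonzero(k2); print(n,len(xs),xs.mean() if len(xs) else 0,ys.mean() if len(xs) else 0)
    for t in np.arange(0,1.7,.1):
        a=np.pi+.245-t; p=proj(m,[655.3+75*np.cos(a),155.3+75*np.sin(a),68]); print(round(t,2),p.round(0),end=' ')
    print()
blob('scene');blob('top')
E
python3 g.py; python3 o.py
```

```text
scene 86 275.13953488372096 241.30232558139534
0.0 [284. 232.] 0.1 [282. 234.] 0.2 [280. 236.] 0.3 [277. 238.] 0.4 [274. 240.] 0.5 [271. 242.] 0.6 [268. 244.] 0.7 [264. 245.] 0.8 [260. 247.] 0.9 [255. 248.] 1.0 [251. 248.] 1.1 [246. 249.] 1.2 [242. 249.] 1.3 [237. 249.] 1.4 [233. 249.] 1.5 [229. 248.] 1.6 [225. 247.] 
top 39 264.3333333333333 201.15384615384616
0.0 [276. 197.] 0.1 [273. 197.] 0.2 [269. 198.] 0.3 [266. 198.] 0.4 [262. 197.] 0.5 [258. 197.] 0.6 [255. 196.] 0.7 [252. 194.] 0.8 [249. 193.] 0.9 [246. 191.] 1.0 [243. 189.] 1.1 [240. 186.] 1.2 [238. 183.] 1.3 [236. 180.] 1.4 [235. 177.] 1.5 [234. 174.] 1.6 [233. 171.] 
16.5 [656.6 155.8  86.3] turn 0.4419 F [-1.5 -3.6  7.6] T [-0.886  0.148  0.125] w 7.934510216919929 44.85886573791504 q7 0.56
```

Converted, 0.04 rad / 3.1416 = 0.0127.

```bash
for i in 1; do echo '[{"spin":0.0127,"jaw":7},{"spin":0.0127,"jaw":7}]' > mv.in && python3 -m crank mv.in >/dev/null; python3 o.py; done
echo '[{"spin":0.0127,"jaw":7},{"spin":0.0127,"jaw":7}]' > mv.in && python3 -m crank mv.in >/dev/null; python3 o.py
echo '[{"spin":0.0127,"jaw":7},{"spin":0.0127,"jaw":7}]' > mv.in && python3 -m crank mv.in >/dev/null; python3 o.py
echo '[{"spin":0.0127,"jaw":7},{"spin":0.0127,"jaw":7}]' > mv.in && python3 -m crank mv.in >/dev/null; python3 o.py
echo '[{"spin":0.0127,"jaw":7},{"spin":0.0127,"jaw":7}]' > mv.in && python3 -m crank mv.in >/dev/null; python3 o.py; python3 g.py | grep -v '^0'
```

```text
16.7 [656.6 155.8  86.3] turn 0.5218 F [-1.4 -4.4  7.8] T [-1.013  0.226  0.231] w 8.060602669460335 45.60735762119293 q7 0.49
16.9 [656.6 155.6  86.3] turn 0.602 F [-1.2 -4.9  7.6] T [-1.115  0.29   0.212] w 7.948070916207772 45.57369589805603 q7 0.42
17.1 [656.5 155.4  86.3] turn 0.6821 F [-1.8 -5.7  8.1] T [-1.259  0.342  0.248] w 7.934617958770878 45.64701318740845 q7 0.35
17.3 [656.5 155.3  86.3] turn 0.7623 F [-2.4 -5.5  8.4] T [-1.36   0.498  0.212] w 8.217756370724494 45.74765503406525 q7 0.28
17.5 [656.5 155.3  86.3] turn 0.8423 F [-2.  -6.4  9.5] T [-1.401  0.611  0.158] w 8.02580148612677 45.88589787483215 q7 0.21
scene 56 260.07142857142856 244.85714285714286
top 42 251.42857142857142 196.47619047619048
```

Converted, 0.04 rad / 3.1416 = 0.0127.

```bash
echo '[{"spin":0.0127,"jaw":6},{"spin":0.0127,"jaw":6}]' > mv.in && python3 -m crank mv.in >/dev/null; python3 o.py
echo '[{"spin":0.0127,"jaw":6},{"spin":0.0127,"jaw":6}]' > mv.in && python3 -m crank mv.in >/dev/null; python3 o.py
echo '[{"spin":0.0127,"jaw":6},{"spin":0.0127,"jaw":6}]' > mv.in && python3 -m crank mv.in >/dev/null; python3 o.py
echo '[{"spin":0.0127,"jaw":6},{"spin":0.0127,"jaw":6}]' > mv.in && python3 -m crank mv.in >/dev/null; python3 o.py;  python3 g.py | grep -v '^0'
```

```text
17.8 [656.7 155.6  86.7] turn 0.9221 F [-12.4 -10.1  35.3] T [-2.004  2.596  0.132] w 6.279737659320224 17.469636951573193 q7 0.14
18.0 [657.2 156.9  87.2] turn 1.0016 F [ 0.7 -1.1 12.8] T [-0.126  0.079  0.023] w 5.341000200487758 6.459415963618085 q7 0.07
18.2 [657.2 157.   87.2] turn 1.0816 F [ 0.3 -0.1 13. ] T [-0.003  0.038  0.069] w 5.788989298013694 6.304264868376777 q7 -0.01
18.4 [657.2 157.   87.2] turn 1.1615 F [-0.2  0.3 11.7] T [-0.04  -0.044  0.04 ] w 5.9239140106428945 6.246970596257597 q7 -0.08
scene 110 283.77272727272725 234.34545454545454
top 37 277.9189189189189 200.43243243243242
```

The grip slipped again past about 0.9 rad, with Fz rising to 35 N, and the rotor sprang back to 0. Before retrying I'll use the known geometry to check where the fingers sit relative to the bar.

```bash
python3 - <<'E'
from h import *
m=np.load('m4.npy',allow_pickle=True).item()
Rw=np.array([[.974,.228,.003],[.228,-.974,.001],[.003,0,-1.]]); p=np.array([583.3,136.6,163.4])
# camera in tool frame
R=np.array(m['R']); Rct=R@Rw; tct=R@p+m['t']
def prj(y,T,X):
    c,s=np.cos(y),np.sin(y); Rt=np.array([[c,s,0],[s,-c,0],[0,0,-1.]])
    mm=dict(m); mm['R']=Rct@Rt.T; mm['t']=tct-mm['R']@T; return proj(mm,X)
print('cam centre in tool',-Rct.T@tct)
T=np.array([657.2,156.8,87.]); y=.2445-.394
cr=lambda q:(q-[220,100]+.5)*2-.5
c,s=np.cos(.2445),np.sin(.2445)
A=np.array([654.5,155.7,0])
for z in(113,80):
    for a,b in((22,6),(22,-6),(-22,6),(-22,-6)): print(z,a,b,cr(prj(y,T,A+[c*a-s*b,s*a+c*b,z])).round(0))
print('skirt c',cr(prj(y,T,A+[0,0,80])),'TCP',cr(prj(y,T,T)),'tcp+19back',cr(prj(y,T,T+[0,0,19])))
E
python3 o.py
```

```text
cam centre in tool [  77.33353292   -0.86420312 -169.14243642]
113 22 6 [150. 265.]
113 22 -6 [192. 248.]
113 -22 6 [213. 395.]
113 -22 -6 [252. 381.]
80 22 6 [158. 223.]
80 22 -6 [192. 210.]
80 -22 6 [210. 336.]
80 -22 -6 [243. 324.]
skirt c [201.35233951 275.13150567] TCP [196.92319751 277.07146612] tcp+19back [197.26840546 305.0166649 ]
18.5 [657.2 157.   87.2] turn 1.1614 F [ 0.1 -0.3 13.8] T [-0.004  0.029 -0.038] w 5.823431352863058 6.08424663922051 q7 -0.08
```

This explains both slips. The geometry shows the real fingertips sit about 25 mm behind the reported TCP, so only the top few millimetres of the bar were held, and the fingers now rest on top of it. I'll rotate back, re-centre, and grip about 20 mm deeper.

Converted, -10 mm / 300 = -0.0333, -0.147 rad / 3.1416 = -0.0468.

```bash
echo '[{"tz":-0.0333,"jaw":40},{"tz":-0.0333,"jaw":40},{"spin":-0.0462,"jaw":40},{"spin":-0.0462,"jaw":40},{"spin":-0.0462,"jaw":40},{"spin":-0.0462,"jaw":40},{"spin":-0.0462,"jaw":40},{"spin":-0.0462,"jaw":40},{"spin":-0.0462,"jaw":40},{"spin":-0.0468,"jaw":40},{"jaw":40}]' > mv.in && python3 -m crank mv.in 60 > /dev/null; python3 o.py; python3 g.py | grep -v '^0'
```

```text
19.6 [656.1 156.1 105.7] turn -0.0047 F [ 0.7  0.3 -0.2] T [ 0.03  -0.011 -0.047] w 40.01054764662652 0.0 q7 0.98
scene 107 283.69158878504675 234.38317757009347
top 37 277.9189189189189 200.43243243243242
```

Converted, 14 mm / 300 = 0.0467, 1.6 mm / 300 = 0.0053, 0.005 rad / 3.1416 = 0.0016.

```bash
echo '[{"tx":0.0053,"spin":0.0016,"jaw":40},{"tz":0.0467,"jaw":40},{"tz":0.0333,"jaw":40},{"tz":0.02,"jaw":40},{"jaw":40}]' > mv.in && python3 -m crank mv.in > /dev/null; python3 o.py;  echo '[{"tz":0.0167,"jaw":40},{"tz":0.0133,"jaw":40},{"jaw":40}]' > mv.in && python3 -m crank mv.in>/dev/null; python3 o.py
```

```text
20.2 [653.7 155.7  73.8] turn 0.0029 F [-0.9 -0.3  0.2] T [0.07  0.006 0.012] w 39.92299583129869 0.0 q7 0.95
20.5 [654.2 155.8  65.7] turn 0.0028 F [-0.2 -0.1 -0.3] T [ 0.084  0.016 -0.048] w 39.880246570619356 0.0 q7 0.94
```

The TCP is at 65.7, below the skirt top, with no contact. That confirms the tip offset. I'll close and turn.

Converted, 0.05 rad / 3.1416 = 0.0159.

```bash
echo '[{"jaw":14},{"jaw":14},{"jaw":14},{"jaw":8},{"jaw":8},{"jaw":8}]' > mv.in && python3 -m crank mv.in 80 >/dev/null; python3 o.py
echo '[{"jaw":0},{"jaw":0}]' > mv.in && python3 -m crank mv.in >/dev/null; python3 o.py
echo '[{"spin":0.0159,"jaw":0},{"spin":0.0159,"jaw":0}]' > mv.in && python3 -m crank mv.in >/dev/null; python3 o.py
echo '[{"spin":0.0159,"jaw":0},{"spin":0.0159,"jaw":0}]' > mv.in && python3 -m crank mv.in >/dev/null; python3 o.py
echo '[{"spin":0.0159,"jaw":0},{"spin":0.0159,"jaw":0}]' > mv.in && python3 -m crank mv.in >/dev/null; python3 o.py
echo '[{"spin":0.0159,"jaw":0},{"spin":0.0137,"jaw":0}]' > mv.in && python3 -m crank mv.in >/dev/null; python3 o.py;python3 g.py | grep -v '^0'
```

```text
21.1 [654.6 155.8  66.7] turn 0.0029 F [-0.7 -2.1  5.5] T [-0.394  0.428  0.071] w 10.31915466897846 78.20355176925659 q7 0.94
21.3 [654.6 155.8  66.7] turn 0.0028 F [-0.8 -1.6  5.6] T [-0.406  0.35   0.122] w 10.205804731165056 78.20239663124084 q7 0.94
21.5 [654.6 155.8  66.7] turn 0.1047 F [-1.6 -1.7  5.2] T [-0.339  0.354  0.242] w 10.492171600858267 78.38527321815491 q7 0.85
21.7 [654.6 155.9  66.7] turn 0.2047 F [-1.5 -1.6  5.1] T [-0.341  0.346  0.217] w 10.615355816856097 78.34737539291382 q7 0.76
21.9 [654.6 155.9  66.7] turn 0.3047 F [-1.  -0.8  4.5] T [-0.282  0.282  0.129] w 10.25744692969524 78.29971432685852 q7 0.67
22.1 [654.6 156.   66.7] turn 0.3977 F [-1.5 -1.6  4.9] T [-0.156  0.297  0.237] w 10.209693278014655 78.27004551887512 q7 0.59
scene 94 274.8191489361702 241.1595744680851
top 40 264.175 201.1
```

The grip is solid now, and the torque follows the detent pattern, with the first click at 0.39. Next come the second and third stops.

Converted, 0.05 rad / 3.1416 = 0.0159.

```bash
echo '[{"spin":0.0159,"jaw":0},{"spin":0.0159,"jaw":0}]' > mv.in && python3 -m crank mv.in >/dev/null; python3 o.py
echo '[{"spin":0.0159,"jaw":0},{"spin":0.0159,"jaw":0},{"spin":0.0159,"jaw":0},{"spin":0.0159,"jaw":0}]' > mv.in && python3 -m crank mv.in >/dev/null; python3 o.py
echo '[{"spin":0.0159,"jaw":0},{"spin":0.0127,"jaw":0}]' > mv.in && python3 -m crank mv.in >/dev/null; python3 o.py; python3 g.py | grep -v '^0'
echo '[{"spin":0.0159,"jaw":0},{"spin":0.0159,"jaw":0}]' > mv.in && python3 -m crank mv.in >/dev/null; python3 o.py
echo '[{"spin":0.0159,"jaw":0},{"spin":0.0159,"jaw":0}]' > mv.in && python3 -m crank mv.in >/dev/null; python3 o.py
echo '[{"spin":0.0159,"jaw":0},{"spin":0.0159,"jaw":0}]' > mv.in && python3 -m crank mv.in >/dev/null; python3 o.py
```

```text
22.4 [654.6 156.   66.7] turn 0.4959 F [-1.3 -1.4  6.6] T [-0.239  0.365  0.215] w 10.416006306141469 78.7699806690216 q7 0.5
22.8 [654.7 156.1  66.7] turn 0.6961 F [-2.1 -0.5  6.5] T [-0.214  0.254  0.172] w 10.574651907493772 78.66478085517883 q7 0.32
23.0 [654.7 156.1  66.7] turn 0.7861 F [-0.9 -1.1  5.9] T [-0.096  0.275  0.202] w 10.115666934655406 78.61382246017456 q7 0.24
scene 69 259.9855072463768 245.18840579710144
top 41 251.34146341463415 196.53658536585365
23.3 [654.7 156.2  66.7] turn 0.8856 F [-1.8 -0.2  6.3] T [-0.052  0.233  0.304] w 10.362965598751657 78.68564486503601 q7 0.16
23.5 [654.7 156.2  66.7] turn 0.9857 F [-0.9 -0.1  5.6] T [-0.089  0.157  0.285] w 10.27707930749695 78.62516641616821 q7 0.07
23.7 [654.7 156.2  66.7] turn 1.0857 F [-0.7 -0.7  5.3] T [-0.055  0.112  0.239] w 10.111342540779454 78.5936450958252 q7 -0.02
```

Converted, 0.05 rad / 3.1416 = 0.0159.

```bash
echo '[{"spin":0.0159,"jaw":0},{"spin":0.0146,"jaw":0},{"jaw":0},{"jaw":0}]' > mv.in && python3 -m crank mv.in >/dev/null; python3 o.py
python3 - <<'E'
from h import *
a=robot.snapshot('wrist')[...,::-1]; b=robot.snapshot('scene')[...,::-1]; c=robot.snapshot('top')[...,::-1]
np.savez('last.npz',a=a,b=b,c=c)
b=cv2.resize(b[165:305,170:310],(400,400),interpolation=cv2.INTER_CUBIC); c=cv2.resize(c[115:225,200:310],(400,400),interpolation=cv2.INTER_CUBIC)
w=cv2.resize(a,(320,200)); d=np.zeros((600,800,3),np.uint8); d[:400,:400]=b; d[:400,400:]=c; d[400:,:320]=w
f=cv2.resize(robot.snapshot('top')[...,::-1][235:305,225:405],(480,187)); d[400:587,320:]=f
cv2.imwrite('pics/fin.png',d)
E
python3 o.py; python3 g.py | grep -v '^0'
```

```text
24.1 [654.8 156.3  66.7] turn 1.1789 F [ 0.1 -0.3  5.9] T [0.038 0.033 0.121] w 10.063287062313355 78.65144491195679 q7 -0.1
24.3 [654.8 156.2  66.7] turn 1.179 F [-0.1 -0.7  6.2] T [-0.015  0.02   0.153] w 10.477727908363544 78.6323869228363 q7 -0.1
scene 0 0 0
top 38 240.94736842105263 188.10526315789474
```

View pics/fin.png

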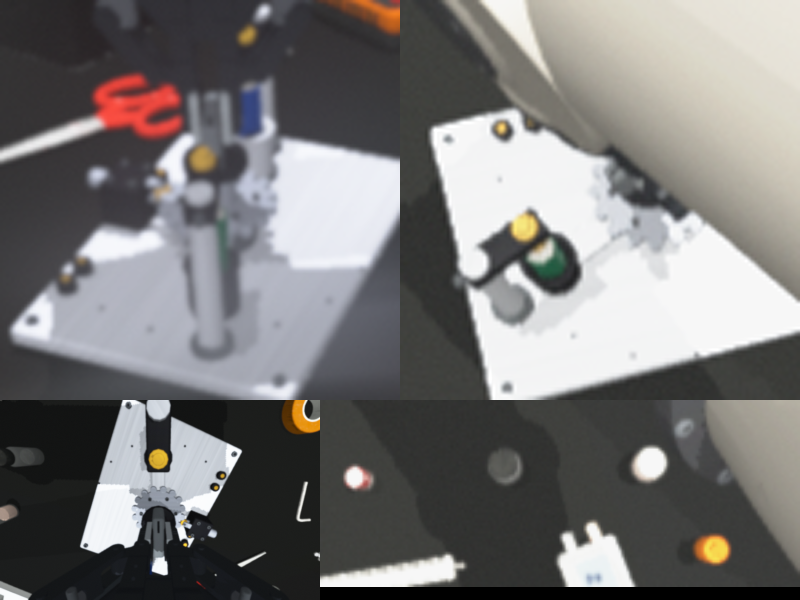

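The top view shows the cell directly under the probe arm at (548,258), and both vials, the battery and the orange decoy still standing in place. The torque of about 0.14 N m suggests the rotor sits slightly before the detent centre, so I'll trim a little.

Converted, 0.012 rad / 3.1416 = 0.0038.

```bash
echo '[{"jaw":0}]' > mv.in && python3 -m crank mv.in >/dev/null; python3 o.py; echo '[{"spin":0.0038,"jaw":0},{"jaw":0}]' > mv.in && python3 -m crank mv.in >/dev/null; python3 o.py; echo '[{"jaw":0}]' > mv.in && python3 -m crank mv.in >/dev/null; python3 o.py; echo '[{"jaw":0}]' > mv.in && python3 -m crank mv.in >/dev/null; python3 o.py
```

```text
24.5 [654.8 156.2  66.6] turn 1.179 F [-0.7  0.4  7.1] T [0.034 0.02  0.228] w 10.350732876328847 78.62839221954346 q7 -0.1
24.7 [654.8 156.3  66.7] turn 1.1912 F [ 0.1 -0.1  6.7] T [0.011 0.021 0.333] w 10.084017167193545 78.76067519187927 q7 -0.11
24.8 [654.8 156.3  66.7] turn 1.1908 F [0.4 0.6 7.2] T [0.028 0.017 0.297] w 10.338224906472696 78.75574350357056 q7 -0.11
24.9 [654.7 156.3  66.7] turn 1.1907 F [0.5 0.7 6.4] T [0.008 0.057 0.302] w 10.015523311126682 78.75490665435791 q7 -0.11
```

Converted, -0.007 rad / 3.1416 = -0.0022.

```bash
echo '[{"spin":-0.0022,"jaw":0},{"jaw":0}]' > mv.in && python3 -m crank mv.in >/dev/null; python3 o.py; echo '[{"jaw":0},{"jaw":0}]' > mv.in && python3 -m crank mv.in >/dev/null; python3 o.py; python3 -c "
from plant import robot
print(robot.hand_in())"
```

```text
25.1 [654.8 156.3  66.7] turn 1.1836 F [-0.4 -0.1  6.3] T [ 0.056 -0.004  0.213] w 10.456146392234036 78.72793078422546 q7 -0.11
25.3 [654.8 156.2  66.7] turn 1.1839 F [-0.9  1.3  5.8] T [0.004 0.017 0.24 ] w 10.335331593676083 78.72580289840698 q7 -0.11
the job is handed in; nothing more can be done
None
```

I stood the mate (green cell) fully down in the pocket, let go of it, and handed in at 25.3 s still holding the knob at the third stop (about 1.18 rad by hand angle) with the cell under the probe; two earlier tries at the knob slipped and sprang back, I did not read the probe's lift directly, and the battery and both vials were not moved.

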